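Release the sprung filter hatch of the bench dust extractor

ROBOT

A 7-joint arm with a two-finger parallel gripper is mounted at the origin on the work surface; the furniture and walls round the work are solid. World frame = base frame: x ahead of the robot, y to its left, z up, the work surface at z = 0. Lengths are in m, angles in degrees, forces in N, time in s.
With the tool pointing down it reaches from about 0.425 to 0.875 m from the base axis. Payload 4.7 kg.
Tool frame: the origin (TCP) lies on the centre line of the jaws, within the pads' length; the fingertips stand 8 mm ahead of it and the grasp point (between the pads) lies 11 mm behind it; z points along the fingers, y is the direction in which the jaws open and shut (so a half turn about z gives the same grasp; the last joint's range is limited). The gripper opens to 87 mm and grips with 3 to 60 N. Pads are 19 mm wide; open, the fingers measure 117 mm over their backs; the gripper's body (75 mm by 190 mm) begins 51 mm behind the grasp point.
Start: joints at [64.005, 18.392, -4.016, 83.108, 1.295, 78.541, -3.26], TCP at [0.293, -0.58, 0.231] pointing down, gripper open.
Joint ranges: [-163.93, 163.93], [-17.29, 119.83], [-79.2, 71.16], [3.27, 140.29], [-89.18, 269.18], [5.43, 117.66], [-154.24, 154.24]. Speed limits (degrees/s): [147.25, 147.25, 180, 180, 180, 180, 180].

INTERFACE

Orientations are given as [roll, pitch, yaw] about the fixed x, y, z axes, in that order (R = Rz(yaw) Ry(pitch) Rx(roll)).
In Python, from cell import status, vision, workorder gives the robot as it stands.
- The arm moves only by the tool step_arm, never from a script. Its argument "series" is a list of rows, each an object of numbers: "ax", "ay", "az": the turn, a rotation vector about the world's x, y, z in degrees; "x", "y", "z": the shift along the world's x, y, z in m; "claw": the opening in per cent of the stroke, from 0 (shut) to 100 (fully open). In form: [{"ax": .., "ay": .., "az": .., "x": .., "y": .., "z": .., "claw": ..}, ...]. A call has 1 to 12 rows; each row is the pose to reach, as a shift and turn from the pose commanded when the call began; what a row does not reach only later rows make up. A row lasts 1/10 s, in which the tool goes at most 50 mm and 8.59 degrees, less where a joint would pass 70% of its speed; a pose out of reach is approached as far as the arm can. A call with a gripper value outside its range is refused whole. The fingers move at their own pace and stop on an object; "squeeze" is the grip in N (left out, the last holds). Time passes only in rows, so rows that repeat a pose let the fingers close. It gives the time, the measured TCP pose, the force and the opening at its end, in the units of the state.
- status.get_obs(): the state, without advancing time (a new reading comes with each control period).
- vision.read_camera(name): name is "scene" or "top"; returns the picture (420x560x3 uint8, red, green, blue); there is no depth.
- vision.camera_params(name): a dict with "fovy" (degrees; the focal length in pixels is half the picture's height over the tangent of half this angle, whatever the lens; pixels are square), "cx", "cy" (the principal point, pixels), "eye" and "orientation" of the camera in the world. Camera axes: x right, y down, z forward; pixel columns grow to the right and rows downward; lengths in m; the calibration is good to about 2 mm. A picture is of the moment at which its call begins. camera_params takes no time and is no camera call.
- workorder.sign_off(): hands the job in, once; it reports no verdict.
The state is a dict: "time_s": time; "qpos": joint angles; "joint_velocities": joint speeds; "effort": joint torques, N m; "tool_pos": TCP position; "tool_rot": TCP orientation; "force": force on the tool from outside, world axes, zero at the start; "wrist_torque": the same for the moment, N m; "grip_width": finger opening in m.
Only numpy, scipy, OpenCV 4.12 (cv2) and the standard library are available. Lean on these libraries where they do the work, as an engineer would, in place of code of your own. Each camera call takes 0.05 s, during which the arm holds its last target.

TASK

Open the filter hatch of the dust extractor for a filter change, using the fingertips only. Push the lock slide all the way towards the hatch, then press both release buttons down together, one fingertip on each, and keep them fully down until the sprung hatch has risen well clear of its safety catch; then let go so the buttons come back up and the hatch is left standing open. Let the springs raise the hatch - do not pry or lift it - and do not disturb the mask and pots standing round the machine.

Things in the scene. Friction and masses are not known exactly. Their poses are not given: they have to be found in the camera images.
- extractor: grey plastic bench dust extractor, a box 260 (x) x 280 (y) x 155 mm with a black slatted intake grille on its front (-x) face, fixed to the bench. Origin: centre of its underside on the bench; x points from the front over the control ledge to the hatch, y to the left, z up. The front 86 mm of its top is the flat control ledge, 140 mm above the bench; the hatch covers the rest.
- left_button_top (a point): centre of the top of the left release button (+y of the extractor), a white push button 34 (x) x 28 (y) mm that stands 9 mm above the ledge, at (-90, 32, 149) mm in the extractor's frame. Axes as the extractor's.
- right_button_top (a point): the same for the right release button, at (-90, -32, 149) mm in the extractor's frame: the two are 64 mm apart centre to centre, 36 mm clear between them.
- left_button (a joint): downward travel of the left button, 0 up to 0.007 m fully down. Springs back when let go; 1.4 N starts it, about 5.2 N holds it fully down. By 0.005 m its catch has let go of the hatch. It cannot go down while the lock slide is at 0.
- right_button (a joint): the same for the right button, with its own catch; either catch alone still holds the hatch shut, so both buttons must be down at once.
- lock_tab_top (a point): centre of the top of the black thumb tab of the lock slide, between the two buttons: tab 12 (x) x 18 (y) mm, standing 27 mm above the ledge and so 18 mm above the button tops; at (-99, 0, 167) mm in the extractor's frame when locked. Push it on its front (-x) face, above the level of the buttons.
- lock_slide (a joint): travel of the lock slide along the extractor's +x, towards the hatch: 0 locked (a bar under both buttons blocks them) to 0.014 m fully unlocked. Stays where it is left; about 2 N moves it.
- hatch: grey ribbed filter hatch, 166 x 268 x 11 mm. Origin: middle of its hinge line along the rear edge, (127, 0, 146) mm in the extractor's frame; axes as the extractor's when shut. Opening angle = tilt of its z axis from vertical: 0 shut, 0.62 rad fully open. Springs alone should raise it; a damper slows it to about 0.2 rad/s, so it takes 3 to 4 s.
- hatch_front_edge (a point): middle of the hatch's upper front edge, 48 mm behind the line of button centres and 151 mm above the bench when shut, about 245 mm when open. If the buttons come up before it has risen 35 mm (0.2 rad), a safety step of the catches holds it some 20 mm up (0.12 rad); pressing both again frees it.
- dust_mask: loose white moulded dust mask, 136 x 137 x 56 mm, on the bench beside the extractor; origin at its underside. To be left alone.
- glaze_pot: loose dark screw-top glaze pot, 58 mm wide and 72 mm tall, on the bench beside the extractor; origin at its underside. To be left alone.
- slip_cup: loose pale open cup, 66 mm wide and 66 mm tall, on the bench beside the extractor; origin at its underside. To be left alone.
- stone_pot: loose small round stoneware pot, 64 mm wide and 59 mm tall, on the bench beside the extractor; origin at its underside. To be left alone.

How it is judged:
By the outcome, as a careful person would: the job done as asked, in the order asked, and still so for the second after the job is handed in, with the robot touching nothing.
It also fails if it takes over 51 s, if anything falls off the work surface, if the arm or the gripper's body presses on something with over 40 N, if the wrist force passes 120 N, or if a joint passes its speed limit or range.

## Working session

There is one attempt and no reset: what is moved stays moved. The work goes in short steps, Python scripts to look and compute and a tool call to move; the robot and the scene stay as the last step left them, time stands still between calls to the robot, and variables do not carry over. Pictures are saved under pics/ and viewed, and the job is handed in when it is done.

Besides the shell and the picture viewer there is one more tool, called after "Request:" as name(argument=value, ...), one argument or row to a line, values as JSON. step_arm: Moves the arm, as the interface text tells. Its arguments: {"type":"object","properties":{"series":{"type":"array"},"squeeze":{"type":"number"}},"required":["series"]}

```bash
mkdir -p pics; python3 - <<'E'
from cell import status, vision
import cv2
print(status.get_obs())
for n in("scene","top"):
    im=vision.read_camera(n); cv2.imwrite(f"pics/{n}0.png",im[:,:,::-1]); print(n,vision.camera_params(n))
E
```

```text
{'time_s': 0.0, 'qpos': array([64.00632599, 18.43751042, -4.015693  , 83.17593887,  1.29697375,
       78.540019  , -3.25966124]), 'joint_velocities': array([ 0.04545371,  0.02278389, -0.02896746,  0.02564614,  0.00183068,
        0.07609622, -0.03727067]), 'effort': array([ 1.97641348e-04, -4.91286671e+01, -4.03918996e-01, -3.12523556e+01,
       -6.40179170e-02,  4.38633654e-02,  1.53551978e-04]), 'tool_pos': array([ 0.2927876 , -0.57971678,  0.22947   ]), 'tool_rot': array([-1.79891886e+02,  7.67457345e-03,  2.68043398e+01]), 'force': array([-0.49367399,  0.77825451,  0.02538754]), 'wrist_torque': array([-0.0006465 ,  0.00583444,  0.04041894]), 'grip_width': 0.08687902247141431}
scene {'fovy': 57.139919215349956, 'cx': 282.5060017717634, 'cy': 205.21209136743454, 'eye': array([ 1.13976491, -0.4914829 ,  0.77655658]), 'orientation': array([-131.79082003,   -0.81251136,   55.74844192])}
top {'fovy': 46.38302780534528, 'cx': 280.8427038301482, 'cy': 207.4900026243439, 'eye': array([ 0.32927395, -0.07083503,  1.32249894]), 'orientation': array([-1.68859450e+02,  1.48908632e-01, -9.10755801e+01])}
```

View pics/scene0.png

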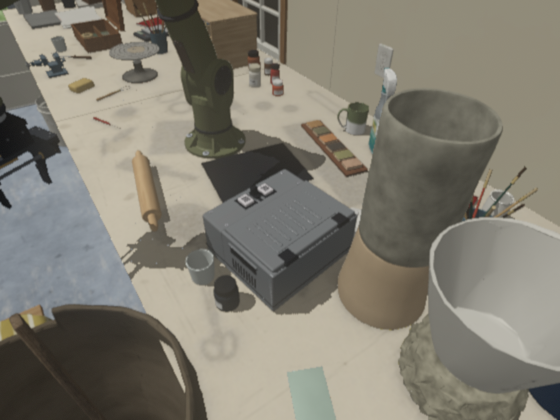

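View pics/top0.png

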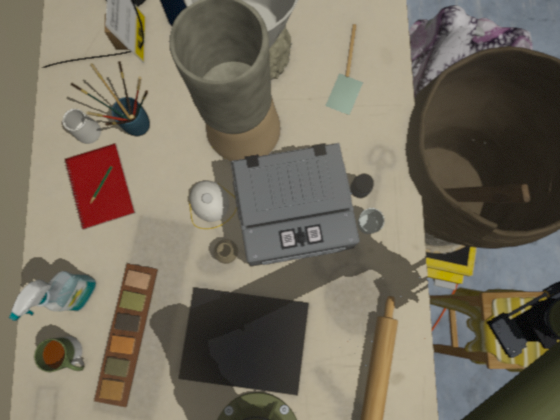

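The top view shows the extractor in the middle, with the buttons near (289,240) and (314,235), the hatch behind them (up) and the mask and pots close on both sides. I'll zoom in.

```bash
python3 - <<'E'
import cv2
a=cv2.imread("pics/top0.png")[135:270,225:365]; b=cv2.imread("pics/scene0.png")[165:310,195:365]
cv2.imwrite("pics/topz.png",cv2.resize(a,None,fx=4,fy=4,interpolation=cv2.INTER_CUBIC))
cv2.imwrite("pics/scenez.png",cv2.resize(b,None,fx=4,fy=4,interpolation=cv2.INTER_CUBIC))
E
```

```text
(no output)
```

View pics/topz.png

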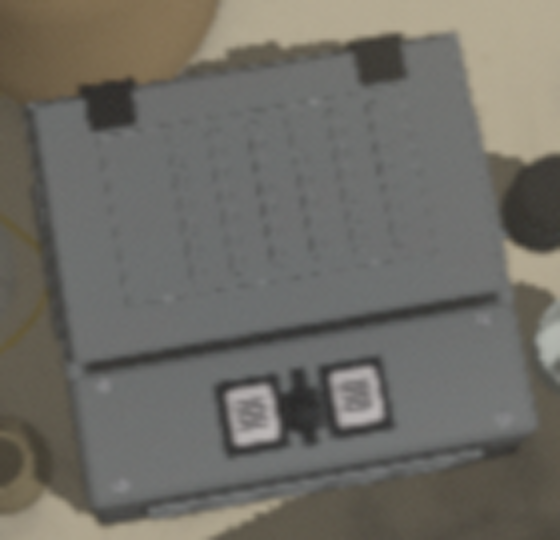

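View pics/scenez.png

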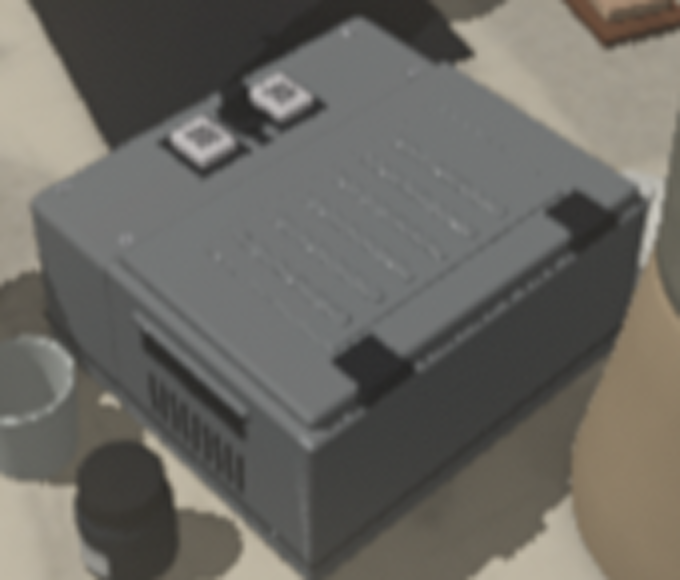

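```bash
cat > h.py <<'E'
import numpy as np, cv2
from scipy.spatial.transform import Rotation as R
from cell import vision
def ray(n,uv):
    p=vision.camera_params(n); f=210/np.tan(np.radians(p['fovy']/2))
    d=np.array([(uv[0]-p['cx'])/f,(uv[1]-p['cy'])/f,1.])
    return p['eye'],R.from_euler('xyz',p['orientation'],degrees=True).apply(d)
def onz(n,uv,z):
    e,d=ray(n,uv); return e+d*(z-e[2])/d[2]
def proj(n,X):
    p=vision.camera_params(n); f=210/np.tan(np.radians(p['fovy']/2))
    c=R.from_euler('xyz',p['orientation'],degrees=True).inv().apply(np.array(X)-p['eye'])
    return p['cx']+f*c[0]/c[2],p['cy']+f*c[1]/c[2]
def tri(uv1,uv2):
    (a,d),(b,e)=ray("top",uv1),ray("scene",uv2)
    s=np.linalg.lstsq(np.c_[d,-e],b-a,rcond=None)[0]
    P,Q=a+s[0]*d,b+s[1]*e; return (P+Q)/2,np.linalg.norm(P-Q)
E
python3 - <<'E'
from h import *
C={}
for n,(x0,y0,x1,y1) in {"top":(275,220,328,252),"scene":(230,175,280,212)}.items():
    im=cv2.imread(f"pics/{n}0.png")
    g=im[y0:y1,x0:x1].min(2); m=(g>130).astype(np.uint8)
    m=cv2.morphologyEx(m,cv2.MORPH_CLOSE,np.ones((5,5)))
    k,l,s,c=cv2.connectedComponentsWithStats(m)
    C[n]=[]
    for i in range(1,k):
        if s[i,4]>30:
            cnt=cv2.findContours((l==i).astype(np.uint8),0,1)[0][0]
            uv=c[i]+[x0,y0]; C[n].append(uv); print(n,uv,s[i],onz(n,uv,.149), cv2.minAreaRect(cnt))
C={n:sorted(v,key=lambda p:p[0]) for n,v in C.items()}
# top: left img = +y ; scene: left img = right button?
for n in C:
    A,B=[onz(n,u,.149) for u in C[n]]; print(n,np.linalg.norm(A-B),(A+B)/2,np.degrees(np.arctan2(*(A-B)[[1,0]])))
print(tri(C["top"][0],C["scene"][1]),tri(C["top"][1],C["scene"][0]))
tz=lambda u,v:(225+u/4,135+v/4); sz=lambda u,v:(195+u/4,165+v/4)
# ledge front corners and hatch front line and rear corners
for nm,u,z in [("ledgeFL",tz(100,510),.14),("ledgeFR",tz(535,432),.14),("hatchFL",tz(88,368),.15),("hatchFR",tz(497,297),.15),("hatchRL",tz(32,105),.15),("hatchRR",tz(457,35),.15),("tab",tz(305,408),.167)]:
    print(nm,onz("top",u,z))
for nm,u,z in [("ledgeFR",sz(35,205),.14),("ledgeFL",sz(360,17),.14),("hatchRR",sz(315,425),.151),("hatchRL",sz(642,200),.151)]:
    print("s",nm,onz("scene",u,z))
E
```

```text
top [314.02758621 233.6       ] [ 33   7  13  14 145] [ 0.49460332 -0.15102156  0.149     ] ((39.02941131591797, 13.617648124694824), (13.339459419250488, 10.914102554321289), 75.96376037597656)
top [287.80952381 238.31972789] [  7  11  13  15 147] [ 0.48434424 -0.08748993  0.149     ] ((12.94594669342041, 18.175676345825195), (13.480716705322266, 11.014732360839844), 80.53767395019531)
scene [264.41509434 188.17924528] [ 28   8  15  11 106] [ 0.4846274  -0.09079642  0.149     ] ((34.39189147949219, 13.351350784301758), (13.13598346710205, 9.416058540344238), 35.53767776489258)
scene [244.77192982 199.14912281] [  8  19  15  12 114] [ 0.49425611 -0.15443025  0.149     ] ((14.819999694824219, 24.240001678466797), (13.600000381469727, 9.800000190734863), 36.86989974975586)
top 0.0643546131303302 [ 0.48947378 -0.11925574  0.149     ] 99.17293712188864
scene 0.06435818886264526 [ 0.48944176 -0.12261334  0.149     ] -81.39560053762706
(array([ 0.4838428 , -0.08870833,  0.14768116]), np.float64(0.002750049605453541)) (array([ 0.49400386, -0.15250107,  0.14804914]), np.float64(0.0031867204106119456))
ledgeFL [0.42871595 0.0045929  0.14      ]
ledgeFR [ 0.47083269 -0.25923709  0.14      ]
hatchFL [0.51366531 0.01064688 0.15      ]
hatchFR [ 0.55260798 -0.23860693  0.15      ]
hatchRL [0.67956339 0.04453668 0.15      ]
hatchRR [ 0.7198342  -0.22123734  0.15      ]
tab [ 0.48450941 -0.11920621  0.167     ]
s ledgeFR [ 0.48535134 -0.26272071  0.14      ]
s ledgeFL [0.43652922 0.00662978 0.14      ]
s hatchRR [ 0.7236388  -0.21903749  0.151     ]
s hatchRL [0.69041782 0.03509627 0.151     ]
```

Buttons are midway at about (0.4895, -0.121, 0.149) with a yaw of about 8.9°; the two views agree within 3 mm. I'll move over the front of the lock tab with the fingers shut.

Request:
step_arm(
  series=[
    {"x":0.01,"y":0.04,"z":0.02,"claw":0,"az":-3},
    {"x":0.025,"y":0.085,"z":0.02,"claw":0,"az":-6},
    {"x":0.042,"y":0.13,"z":0.02,"claw":0,"az":-9},
    {"x":0.06,"y":0.175,"z":0.02,"claw":0,"az":-12},
    {"x":0.076,"y":0.22,"z":0.02,"claw":0,"az":-15},
    {"x":0.092,"y":0.265,"z":0.02,"claw":0,"az":-17.9},
    {"x":0.108,"y":0.31,"z":0.02,"claw":0,"az":-17.9},
    {"x":0.124,"y":0.355,"z":0.02,"claw":0,"az":-17.9},
    {"x":0.14,"y":0.4,"z":0.02,"claw":0,"az":-17.9},
    {"x":0.157,"y":0.453,"z":0.02,"claw":0,"az":-17.9},
    {"x":0.157,"y":0.453,"z":0.02,"claw":0,"az":-17.9},
    {"x":0.157,"y":0.453,"z":0.02,"claw":0,"az":-17.9},
  ],
  squeeze=10,
)

```text
invalid input
```

Request:
step_arm(
  series=[
    {"ax":0,"ay":0,"az":-3,"x":0.01,"y":0.04,"z":0.02,"claw":0},
    {"ax":0,"ay":0,"az":-6,"x":0.025,"y":0.085,"z":0.02,"claw":0},
    {"ax":0,"ay":0,"az":-9,"x":0.042,"y":0.13,"z":0.02,"claw":0},
    {"ax":0,"ay":0,"az":-12,"x":0.06,"y":0.175,"z":0.02,"claw":0},
    {"ax":0,"ay":0,"az":-15,"x":0.076,"y":0.22,"z":0.02,"claw":0},
    {"ax":0,"ay":0,"az":-17.9,"x":0.092,"y":0.265,"z":0.02,"claw":0},
    {"ax":0,"ay":0,"az":-17.9,"x":0.108,"y":0.31,"z":0.02,"claw":0},
    {"ax":0,"ay":0,"az":-17.9,"x":0.124,"y":0.355,"z":0.02,"claw":0},
    {"ax":0,"ay":0,"az":-17.9,"x":0.14,"y":0.4,"z":0.02,"claw":0},
    {"ax":0,"ay":0,"az":-17.9,"x":0.157,"y":0.453,"z":0.02,"claw":0},
    {"ax":0,"ay":0,"az":-17.9,"x":0.157,"y":0.453,"z":0.02,"claw":0},
    {"ax":0,"ay":0,"az":-17.9,"x":0.157,"y":0.453,"z":0.02,"claw":0},
  ],
  squeeze=10,
)

```text
time_s: 1.3
tool_pos: [0.4503, -0.1255, 0.2505]
tool_rot: [180.0, 0.0, 9.2]
force: [0.0, -0.8, 0.2]
grip_width: 0.0026
```

Request:
step_arm(
  series=[
    {"ax":0,"ay":0,"az":0,"x":0,"y":0,"z":-0.03,"claw":0},
    {"ax":0,"ay":0,"az":0,"x":0,"y":0,"z":-0.055,"claw":0},
    {"ax":0,"ay":0,"az":0,"x":0,"y":0,"z":-0.075,"claw":0},
    {"ax":0,"ay":0,"az":0,"x":0,"y":0,"z":-0.085,"claw":0},
    {"ax":0,"ay":0,"az":0,"x":0,"y":0,"z":-0.085,"claw":0},
    {"ax":0,"ay":0,"az":0,"x":0,"y":0,"z":-0.085,"claw":0},
  ],
)

```text
time_s: 1.9
tool_pos: [0.4503, -0.1281, 0.1662]
tool_rot: [180.0, -0.0, 8.8]
force: [0.1, -0.1, -0.1]
grip_width: 0.0002
```

```bash
python3 - <<'E'
from h import *
from cell import status
im=[vision.read_camera(n)[:,:,::-1] for n in("scene","top")]
a=cv2.resize(im[0][150:250,190:300],None,fx=4,fy=4,interpolation=2)[:400,:400]; b=cv2.resize(im[1][190:290,250:350],None,fx=4,fy=4,interpolation=2)
cv2.imwrite("pics/p1.png",np.hstack([a,b])); o=status.get_obs(); print(o['tool_pos'],o['tool_rot'],o['force'],o['time_s'])
E
```

```text
[ 0.45085129 -0.1277813   0.16678604] [ 1.79934306e+02 -9.96750554e-02  8.86992938e+00] [-0.65279147  0.25853419  0.43532739] 2.0
```

View pics/p1.png

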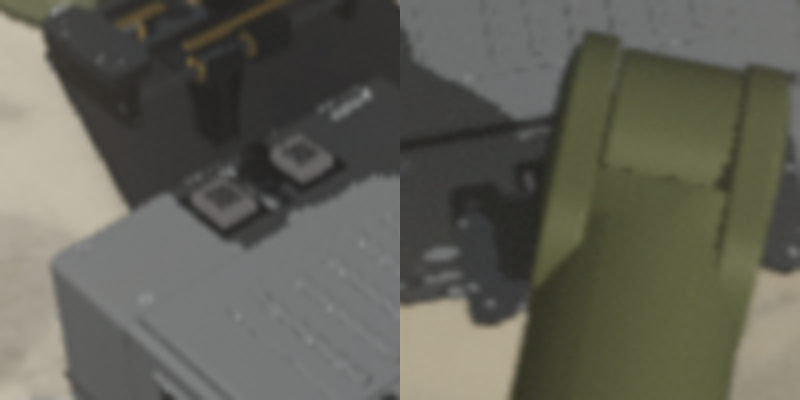

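The closed fingers stand just ahead of the tab, in line with it. I'll push towards the hatch.

Request:
step_arm(
  series=[
    {"ax":0,"ay":0,"az":0,"x":0.004,"y":0.0006,"z":-0.002,"claw":0},
    {"ax":0,"ay":0,"az":0,"x":0.009,"y":0.0014,"z":-0.002,"claw":0},
    {"ax":0,"ay":0,"az":0,"x":0.012,"y":0.002,"z":-0.002,"claw":0},
    {"ax":0,"ay":0,"az":0,"x":0.015,"y":0.0024,"z":-0.002,"claw":0},
    {"ax":0,"ay":0,"az":0,"x":0.018,"y":0.0028,"z":-0.002,"claw":0},
    {"ax":0,"ay":0,"az":0,"x":0.02,"y":0.0031,"z":-0.002,"claw":0},
    {"ax":0,"ay":0,"az":0,"x":0.02,"y":0.0031,"z":-0.002,"claw":0},
  ],
)

```text
time_s: 2.7
tool_pos: [0.4702, -0.124, 0.1635]
tool_rot: [-180.0, 0.0, 8.9]
force: [-0.3, -0.9, 0.8]
grip_width: 0.0002
```

Request:
step_arm(
  series=[
    {"ax":0,"ay":0,"az":0,"x":0.002,"y":0.0003,"z":0,"claw":0},
    {"ax":0,"ay":0,"az":0,"x":0.004,"y":0.0006,"z":0,"claw":0},
    {"ax":0,"ay":0,"az":0,"x":0.006,"y":0.0009,"z":0,"claw":0},
    {"ax":0,"ay":0,"az":0,"x":0.008,"y":0.0012,"z":0,"claw":0},
  ],
)

```text
time_s: 3.1
tool_pos: [0.4781, -0.1228, 0.1635]
tool_rot: [-180.0, 0.0, 8.9]
force: [-1.5, 0.8, -0.2]
grip_width: 0.0004
```

Request:
step_arm(
  series=[
    {"ax":0,"ay":0,"az":0,"x":0.001,"y":0.0002,"z":0,"claw":0},
    {"ax":0,"ay":0,"az":0,"x":0.002,"y":0.0003,"z":0,"claw":0},
    {"ax":0,"ay":0,"az":0,"x":0.002,"y":0.0003,"z":0,"claw":0},
  ],
)

```text
time_s: 3.4
tool_pos: [0.4789, -0.1227, 0.1635]
tool_rot: [-180.0, 0.2, 8.9]
force: [-5.0, 0.9, 2.7]
grip_width: 0.0007
```

Request:
step_arm(
  series=[
    {"ax":0,"ay":0,"az":0,"x":0.002,"y":0.0003,"z":0,"claw":0},
    {"ax":0,"ay":0,"az":0,"x":0.003,"y":0.0005,"z":0,"claw":0},
    {"ax":0,"ay":0,"az":0,"x":0.003,"y":0.0005,"z":0,"claw":0},
  ],
)

```text
time_s: 3.7
tool_pos: [0.4791, -0.1227, 0.1634]
tool_rot: [-179.9, 0.5, 8.9]
force: [-13.9, 0.4, 8.3]
grip_width: 0.0003
```

The slide is hard on its stop at the expected position. I'll back off, rise and open the fingers to about 49 mm.

Request:
step_arm(
  series=[
    {"ax":0,"ay":0,"az":0,"x":-0.01,"y":-0.0016,"z":0,"claw":0},
    {"ax":0,"ay":0,"az":0,"x":-0.02,"y":-0.003,"z":0,"claw":0},
    {"ax":0,"ay":0,"az":0,"x":-0.02,"y":-0.003,"z":0.03,"claw":0},
    {"ax":0,"ay":0,"az":0,"x":-0.02,"y":-0.003,"z":0.06,"claw":56},
    {"ax":0,"ay":0,"az":0,"x":-0.06,"y":-0.009,"z":0.1,"claw":56},
    {"ax":0,"ay":0,"az":0,"x":-0.08,"y":-0.012,"z":0.13,"claw":56},
    {"ax":0,"ay":0,"az":0,"x":-0.08,"y":-0.012,"z":0.13,"claw":56},
    {"ax":0,"ay":0,"az":0,"x":-0.08,"y":-0.012,"z":0.13,"claw":56},
  ],
)

```text
time_s: 4.5
tool_pos: [0.4035, -0.1344, 0.2947]
tool_rot: [179.9, -0.2, 8.9]
force: [0.4, 0.4, -0.2]
grip_width: 0.0325
```

```bash
python3 - <<'E'
from h import *
from cell import status
im=[vision.read_camera(n)[:,:,::-1] for n in("scene","top")]
a=cv2.resize(im[0][140:240,200:300],None,fx=4,fy=4,interpolation=2); b=cv2.resize(im[1][190:290,250:350],None,fx=4,fy=4,interpolation=2)
cv2.imwrite("pics/p2.png",np.hstack([a,b])); o=status.get_obs(); print(o['tool_pos'],o['tool_rot'],o['force'],o['time_s'],o['grip_width'])
u=np.array([.988,.1547]);M=np.array([.4895,-.1208])
for xe in(-.099,-.085):print(proj("scene",[*(M+(xe+.09)*u),.167]))
E
```

```text
[ 0.40308516 -0.13375715  0.29275261] [-1.79982625e+02  1.42809574e-02  8.93038154e+00] [ 0.0891271  0.0633838 -0.116124 ] 4.6 0.04021990733298217
(np.float64(252.83376828289025), np.float64(186.11699716522216))
(np.float64(256.4502554216472), np.float64(188.74455682094776))
```

View pics/p2.png

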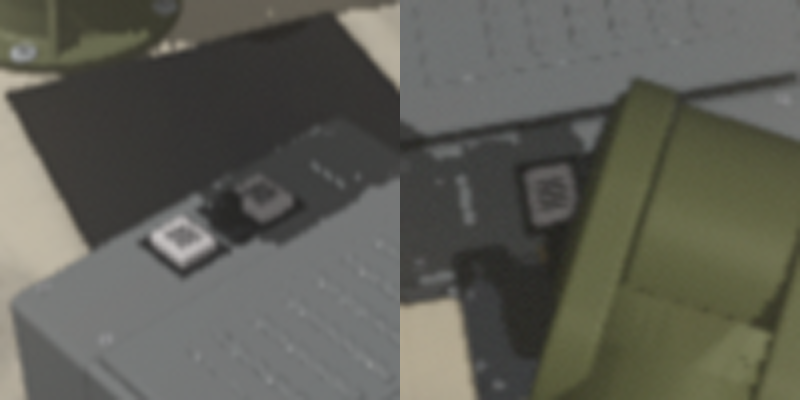

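The tab has moved to the hatch side, and the buttons are clear and up. I'll go over the buttons.

Request:
step_arm(
  series=[
    {"ax":0,"ay":0,"az":0,"x":0.03,"y":0.0045,"z":-0.01,"claw":56},
    {"ax":0,"ay":0,"az":0,"x":0.06,"y":0.009,"z":-0.02,"claw":56},
    {"ax":0,"ay":0,"az":0,"x":0.0805,"y":0.012,"z":-0.04,"claw":56},
    {"ax":0,"ay":0,"az":0,"x":0.0805,"y":0.012,"z":-0.07,"claw":56},
    {"ax":0,"ay":0,"az":0,"x":0.0805,"y":0.012,"z":-0.095,"claw":56},
    {"ax":0,"ay":0,"az":0,"x":0.0805,"y":0.012,"z":-0.108,"claw":56},
    {"ax":0,"ay":0,"az":0,"x":0.0805,"y":0.012,"z":-0.108,"claw":56},
    {"ax":0,"ay":0,"az":0,"x":0.0805,"y":0.012,"z":-0.108,"claw":56},
  ],
)

```text
time_s: 5.4
tool_pos: [0.484, -0.1219, 0.1859]
tool_rot: [-180.0, -0.0, 8.9]
force: [1.5, 0.0, 0.0]
grip_width: 0.0491
```

```bash
python3 - <<'E'
from h import *
from cell import status
im=vision.read_camera("scene")[:,:,::-1]
cv2.imwrite("pics/p3.png",cv2.resize(im[130:250,190:310],None,fx=5,fy=5,interpolation=2)); o=status.get_obs(); print(o['tool_pos'],o['tool_rot'],o['force'],o['time_s'],o['grip_width'])
E
```

```text
[ 0.4843642  -0.1221639   0.18658449] [ 1.79961830e+02 -8.73267733e-02  8.90893815e+00] [ 0.3246339  -0.64402934 -0.13295774] 5.45 0.0488202495478165
```

View pics/p3.png

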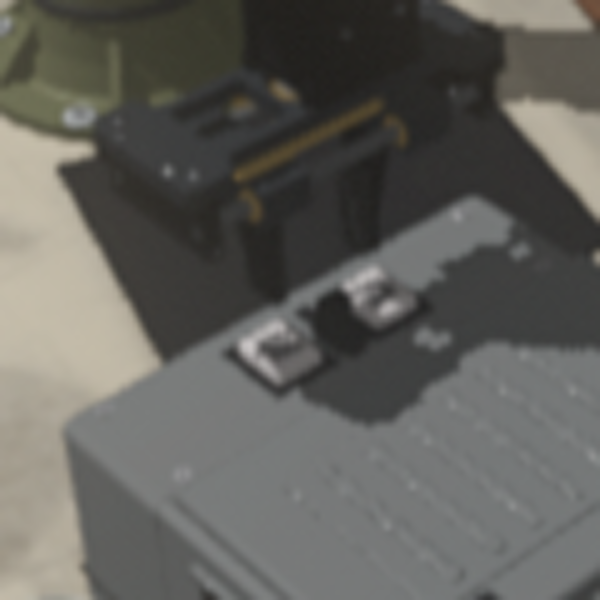

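Request:
step_arm(
  series=[
    {"ax":0,"ay":0,"az":0,"x":0,"y":0,"z":-0.015,"claw":56},
    {"ax":0,"ay":0,"az":0,"x":0,"y":0,"z":-0.025,"claw":56},
    {"ax":0,"ay":0,"az":0,"x":0,"y":0,"z":-0.03,"claw":56},
    {"ax":0,"ay":0,"az":0,"x":0,"y":0,"z":-0.034,"claw":56},
    {"ax":0,"ay":0,"az":0,"x":0,"y":0,"z":-0.037,"claw":56},
    {"ax":0,"ay":0,"az":0,"x":0,"y":0,"z":-0.04,"claw":56},
    {"ax":0,"ay":0,"az":0,"x":0,"y":0,"z":-0.04,"claw":56},
  ],
)

```text
time_s: 6.15
tool_pos: [0.4837, -0.1222, 0.1502]
tool_rot: [179.9, 0.0, 8.9]
force: [-11.9, 1.9, 26.6]
grip_width: 0.0489
```

Both buttons are on their stops (TCP z 0.150, 26 N). I'll hold.

Request:
step_arm(
  series=[
    {"ax":0,"ay":0,"az":0,"x":0,"y":0,"z":0,"claw":56},
    {"ax":0,"ay":0,"az":0,"x":0,"y":0,"z":0,"claw":56},
    {"ax":0,"ay":0,"az":0,"x":0,"y":0,"z":0,"claw":56},
    {"ax":0,"ay":0,"az":0,"x":0,"y":0,"z":0,"claw":56},
    {"ax":0,"ay":0,"az":0,"x":0,"y":0,"z":0,"claw":56},
    {"ax":0,"ay":0,"az":0,"x":0,"y":0,"z":0,"claw":56},
    {"ax":0,"ay":0,"az":0,"x":0,"y":0,"z":0,"claw":56},
    {"ax":0,"ay":0,"az":0,"x":0,"y":0,"z":0,"claw":56},
    {"ax":0,"ay":0,"az":0,"x":0,"y":0,"z":0,"claw":56},
    {"ax":0,"ay":0,"az":0,"x":0,"y":0,"z":0,"claw":56},
  ],
)

```text
time_s: 7.15
tool_pos: [0.4837, -0.1222, 0.1502]
tool_rot: [179.9, 0.0, 8.9]
force: [-10.2, 2.4, 26.0]
grip_width: 0.0484
```

```bash
python3 - <<'E'
from h import *
from cell import status
im=vision.read_camera("scene")[:,:,::-1]
cv2.imwrite("pics/p4.png",cv2.resize(im[100:310,180:380],None,fx=2.8,fy=2.8,interpolation=2)); o=status.get_obs(); print(o['tool_pos'],o['tool_rot'],o['force'],o['time_s'],o['grip_width'])
E
```

```text
[ 0.48372663 -0.12221541  0.15018828] [1.79888854e+02 1.28854458e-02 8.89347940e+00] [-10.82910887   1.88810785  25.74080022] 7.2 0.04860301566806083
```

View pics/p4.png

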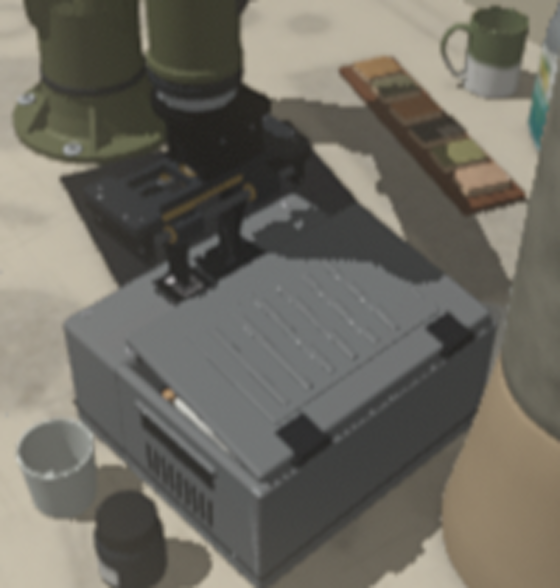

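The hatch is rising on its springs, with a gap opening at its right front. I'll keep holding.

Request:
step_arm(
  series=[
    {"ax":0,"ay":0,"az":0,"x":0,"y":0,"z":0,"claw":56},
    {"ax":0,"ay":0,"az":0,"x":0,"y":0,"z":0,"claw":56},
    {"ax":0,"ay":0,"az":0,"x":0,"y":0,"z":0,"claw":56},
    {"ax":0,"ay":0,"az":0,"x":0,"y":0,"z":0,"claw":56},
    {"ax":0,"ay":0,"az":0,"x":0,"y":0,"z":0,"claw":56},
    {"ax":0,"ay":0,"az":0,"x":0,"y":0,"z":0,"claw":56},
    {"ax":0,"ay":0,"az":0,"x":0,"y":0,"z":0,"claw":56},
    {"ax":0,"ay":0,"az":0,"x":0,"y":0,"z":0,"claw":56},
    {"ax":0,"ay":0,"az":0,"x":0,"y":0,"z":0,"claw":56},
    {"ax":0,"ay":0,"az":0,"x":0,"y":0,"z":0,"claw":56},
    {"ax":0,"ay":0,"az":0,"x":0,"y":0,"z":0,"claw":56},
    {"ax":0,"ay":0,"az":0,"x":0,"y":0,"z":0,"claw":56},
  ],
)

```text
time_s: 8.4
tool_pos: [0.4837, -0.1222, 0.1502]
tool_rot: [179.9, 0.0, 8.9]
force: [-12.5, 2.6, 25.9]
grip_width: 0.0487
```

Request:
step_arm(
  series=[
    {"ax":0,"ay":0,"az":0,"x":0,"y":0,"z":0,"claw":56},
    {"ax":0,"ay":0,"az":0,"x":0,"y":0,"z":0,"claw":56},
    {"ax":0,"ay":0,"az":0,"x":0,"y":0,"z":0,"claw":56},
    {"ax":0,"ay":0,"az":0,"x":0,"y":0,"z":0,"claw":56},
    {"ax":0,"ay":0,"az":0,"x":0,"y":0,"z":0,"claw":56},
    {"ax":0,"ay":0,"az":0,"x":0,"y":0,"z":0,"claw":56},
    {"ax":0,"ay":0,"az":0,"x":0,"y":0,"z":0,"claw":56},
    {"ax":0,"ay":0,"az":0,"x":0,"y":0,"z":0,"claw":56},
    {"ax":0,"ay":0,"az":0,"x":0,"y":0,"z":0,"claw":56},
    {"ax":0,"ay":0,"az":0,"x":0,"y":0,"z":0,"claw":56},
    {"ax":0,"ay":0,"az":0,"x":0,"y":0,"z":0,"claw":56},
    {"ax":0,"ay":0,"az":0,"x":0,"y":0,"z":0,"claw":56},
  ],
)

```text
time_s: 9.6
tool_pos: [0.4837, -0.1222, 0.1502]
tool_rot: [179.9, 0.0, 8.9]
force: [-10.8, 3.0, 25.4]
grip_width: 0.0485
```

```bash
python3 - <<'E'
from h import *
from cell import status
im=vision.read_camera("scene")[:,:,::-1]
cv2.imwrite("pics/p5.png",cv2.resize(im[100:310,180:380],None,fx=2.8,fy=2.8,interpolation=2)); o=status.get_obs(); print(o['tool_pos'],o['tool_rot'],o['force'],o['time_s'],o['grip_width'])
E
```

```text
[ 0.48373676 -0.12221264  0.15018941] [1.79889571e+02 8.86245259e-03 8.88743006e+00] [-11.52567093   2.77157435  26.13158047] 9.65 0.04889776111602388
```

View pics/p5.png

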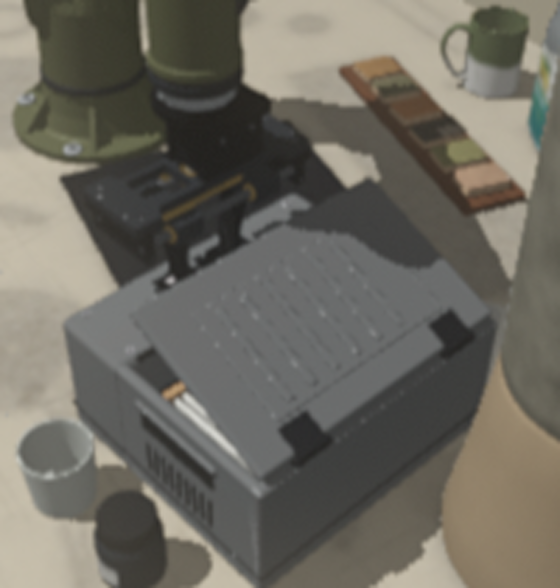

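Request:
step_arm(
  series=[
    {"ax":0,"ay":0,"az":0,"x":0,"y":0,"z":0,"claw":56},
    {"ax":0,"ay":0,"az":0,"x":0,"y":0,"z":0,"claw":56},
    {"ax":0,"ay":0,"az":0,"x":0,"y":0,"z":0,"claw":56},
    {"ax":0,"ay":0,"az":0,"x":0,"y":0,"z":0,"claw":56},
    {"ax":0,"ay":0,"az":0,"x":0,"y":0,"z":0,"claw":56},
    {"ax":0,"ay":0,"az":0,"x":0,"y":0,"z":0,"claw":56},
    {"ax":0,"ay":0,"az":0,"x":0,"y":0,"z":0,"claw":56},
    {"ax":0,"ay":0,"az":0,"x":0,"y":0,"z":0,"claw":56},
    {"ax":0,"ay":0,"az":0,"x":0,"y":0,"z":0,"claw":56},
    {"ax":0,"ay":0,"az":0,"x":0,"y":0,"z":0,"claw":56},
    {"ax":0,"ay":0,"az":0,"x":0,"y":0,"z":0,"claw":56},
    {"ax":0,"ay":0,"az":0,"x":0,"y":0,"z":0,"claw":56},
  ],
)

```text
time_s: 10.85
tool_pos: [0.4837, -0.1223, 0.1502]
tool_rot: [179.9, 0.0, 8.9]
force: [-11.5, 2.5, 26.4]
grip_width: 0.0488
```

```bash
python3 - <<'E'
from h import *
from cell import status
im=vision.read_camera("scene")[:,:,::-1]
cv2.imwrite("pics/p6.png",cv2.resize(im[100:310,180:380],None,fx=2.8,fy=2.8,interpolation=2)); o=status.get_obs(); print(o['tool_pos'],o['force'],o['time_s'])
u=np.array([.988,.1547]);v=np.array([-.1547,.988]);M=np.array([.4895,-.1208])
for th in(0.2,.4,.5,.62):  # hatch front right corner
    x=.127-.166*np.cos(th)-.005*np.sin(th)*-0; z=.146+.166*np.sin(th)+.005*np.cos(th)
    p=proj("scene",[*(M+(x+.09)*u-.134*v),z]); print(th,(p[0]-180)*2.8,(p[1]-100)*2.8)
E
```

```text
[ 0.4837291  -0.12223208  0.15019542] [-11.80953125   2.80540388  25.66799618] 10.9
0.2 124.06848801961705 333.6571270623332
0.4 128.24442832798707 310.6421009891379
0.5 132.40706903788916 301.055770107539
0.62 139.29306207924742 291.52971715680945
```

View pics/p6.png

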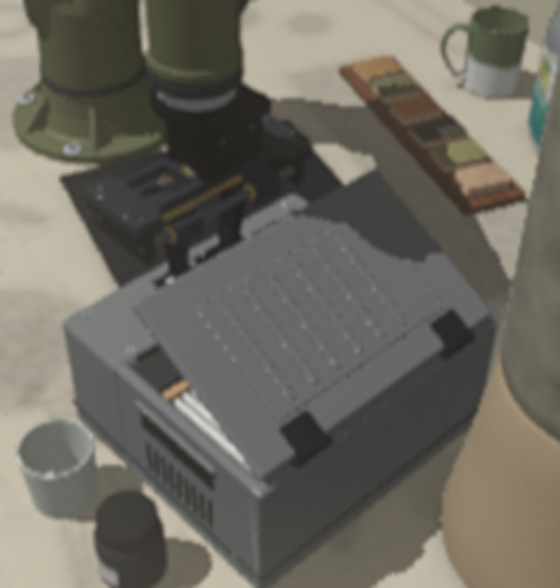

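The hatch front right corner is at (136,307) in the crop, about 0.55 rad open. I'll release straight up, then back away.

Request:
step_arm(
  series=[
    {"ax":0,"ay":0,"az":0,"x":0,"y":0,"z":0.006,"claw":56},
    {"ax":0,"ay":0,"az":0,"x":0,"y":0,"z":0.012,"claw":56},
    {"ax":0,"ay":0,"az":0,"x":0,"y":0,"z":0.025,"claw":56},
    {"ax":0,"ay":0,"az":0,"x":0,"y":0,"z":0.045,"claw":56},
    {"ax":0,"ay":0,"az":0,"x":-0.03,"y":-0.0045,"z":0.08,"claw":56},
    {"ax":0,"ay":0,"az":0,"x":-0.06,"y":-0.009,"z":0.11,"claw":56},
    {"ax":0,"ay":0,"az":0,"x":-0.08,"y":-0.012,"z":0.15,"claw":56},
    {"ax":0,"ay":0,"az":0,"x":-0.08,"y":-0.012,"z":0.15,"claw":56},
    {"ax":0,"ay":0,"az":0,"x":-0.08,"y":-0.012,"z":0.15,"claw":56},
    {"ax":0,"ay":0,"az":0,"x":-0.08,"y":-0.012,"z":0.15,"claw":56},
    {"ax":0,"ay":0,"az":0,"x":-0.08,"y":-0.012,"z":0.15,"claw":56},
    {"ax":0,"ay":0,"az":0,"x":-0.08,"y":-0.012,"z":0.15,"claw":56},
  ],
)

```text
time_s: 12.1
tool_pos: [0.4035, -0.1337, 0.2945]
tool_rot: [-179.9, 0.1, 8.9]
force: [-0.8, 0.2, 0.6]
grip_width: 0.049
```

```bash
python3 - <<'E'
from h import *
from cell import status
im=vision.read_camera("scene")[:,:,::-1]
cv2.imwrite("pics/p7.png",cv2.resize(im[100:310,180:380],None,fx=2.8,fy=2.8,interpolation=2)); o=status.get_obs(); print(o['tool_pos'],o['force'],o['time_s'])
cv2.imwrite("pics/p7t.png",vision.read_camera("top")[:,:,::-1])
E
```

```text
[ 0.40349893 -0.13379131  0.29461726] [-0.83560259 -0.37583366  0.3177345 ] 12.15
```

View pics/p7.png

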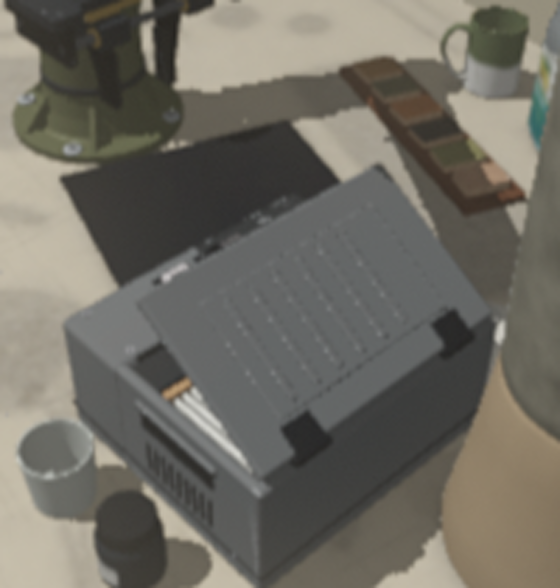

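View pics/p7t.png

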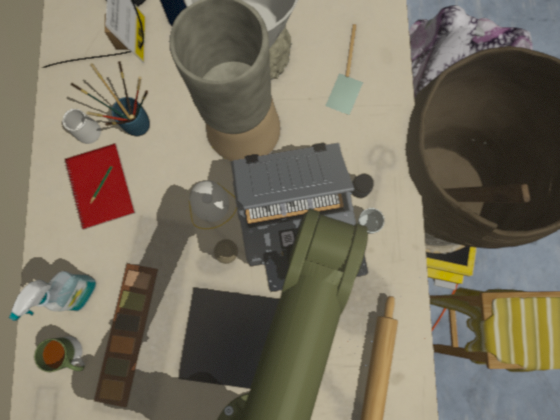

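```bash
python3 - <<'E'
from cell import workorder
print(workorder.sign_off())
E
```

```text
the job is handed in; nothing more can be done
None
```

The job is handed in at 12.15 s: the hatch is standing open and the arm is clear of everything.

- **Lock slide:** I pushed the tab with the closed fingertips until it stopped hard, at 14 N. The stop came at the tool position I had worked out for full travel.
- **Buttons:** I pressed both together with fingertips 49 mm apart. They bottomed at the expected depth with about 26 N in total, and I held them there for about 4.8 s while the springs raised the hatch.
- **Hatch:** It was about 0.55 rad open by the camera estimate when I let go. The last pictures show it standing fully open.
- **Other checks:** The mask and pots look unmoved by eye in the top picture, and tool force was near zero at the end.

**Open points:**
- There was an unexplained sideways force of about 11 N while pressing. It was steady from the start of the press, so I do not think it was hatch contact.
- The arm and the open hatch partly hid the buttons in the last pictures. I did not measure them coming back up.

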